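# Lever open the casting case and lift out its plate

## Task

Lever open the sloping cover of the plywood case with the filling knife: slide the blade well in through the slot under the cover's lip, about 3 cm deep along the slope, before you raise anything, then raise the cover with it until the cover stands upright or leans back. Lay the knife flat on the table, then take the metal plate by its bar, lift it straight up off its two dowels, keeping it level, and lay it flat on the middle of the hardboard. Keep the hand itself off the case and its cover, and leave the other things on the table where they are.

Things in the scene. Friction and masses are not known exactly. Their poses are not given: they have to be found in the camera images.
- case: Fixed plywood case on four legs, 160 mm deep (x), 211 mm wide (y), walls 12 mm, open inside, closed by a cover sloping 30 degrees, low side to the front (its front faces the left, roughly +y). Origin: centre of the footprint on the table; x points to the back (hinge side), z up. Front outer face x = -80 mm. The shut cover's underside is at z = 133 mm at x = -80 and 225 mm at x = +80; the side walls reach up to it
- case_floor (a point): Centre of the case's inner floor, 93 mm above the table. Two upright steel dowels, 10 mm thick and 22 mm tall, stand on it at y = -45 and +45 mm from here; axes as for the case
- slot (a point): Centre of the mouth of the pry slot under the cover's lip, at the front wall's outer face (case x = -78, z = 129.5 mm). The slot is 187 mm wide and 8 mm high, between the cover and a metal sill 28 mm deep, and runs inward along case +x, rising at 30 degrees, parallel to the shut cover; behind the sill the case is hollow. Its x axis points in along this slope, z square to the cover, y as the case
- cover (a joint): Hinge of the cover, rad: 0 shut (sloping 30 degrees down to the front), 2.09 upright, 2.5 at its back stop. It starts at 0 to 0.02. The hinge is stiff: the cover (0.15 kg) stays where it is left and takes about 2 N at the lip to move
- cover_hinge (a point): Centre of the hinge line, at the underside of the cover, at the back of the case (case x = +78, z = 224 mm); the hinge line runs along case y
- cover_lip (a point): Middle of the lower front edge of the cover, at its underside, 194 mm from the hinge line; the cover is a wooden slab 214 mm wide, 8 mm thick (a 3 mm metal strip on top along the lip), and its lip stands 10 mm out beyond the front wall along the slope
- knife: Filling knife: red grip, flat steel blade, 192 mm long, lying flat. Origin: its middle, at the underside of the grip; +y points to the grip's end, -y to the blade's edge, z up out of the flat side. Grip up to 24 mm wide (x), 17 mm thick (z), y = -16 to +96 mm; blade rigid, 2 mm thick (z = 6 to 8 mm), widening to 68 mm at its edge at y = -96 mm. 0.07 kg
- knife_grip (a point): Point of the knife's grip to grasp, across its width (up to 24 mm): y = +10 mm, 8.5 mm above the underside; axes as for the knife
- knife_edge (a point): Middle of the blade's front edge, 106 mm from knife_grip along -y of the knife, about 7 to 8 mm above the underside of the grip
- plate: Aluminium plate, 100 mm (x) by 118 mm (y), 10 mm thick, inside the case on the two dowels, which stand in its two through holes of 11.5 mm; origin: centre of its underside, which rests on the case's inner floor; axes as for the case. It is free of the dowels once raised more than 22 mm. 0.25 kg, 0.2 to 0.3
- plate_grip (a point): Centre of the plate's wooden bar handle, 50 mm above the plate's underside; the bar is 14 mm wide (y), 14 mm tall, 64 mm long (x) and stands on two thin posts; its underside is 33 mm above the plate's upper face
- board: Brown hardboard, fixed flat on the table at the left, 122 mm (x) by 255 mm (y), 6 mm thick, origin: centre of its underside
- jar: Bystander: jar with a red cap, 62 mm wide, 86 mm tall; origin: centre of its underside
- star: Bystander: gypsum star, 84 mm wide, 18 mm thick; origin: centre of its underside
- block: Bystander: sanding block, 54 x 98 x 28 mm; origin: centre of its underside
- tape: Bystander: roll of masking tape, 104 mm wide, 25 mm high; origin: centre of its underside

How it is judged:
By the outcome, as a careful person would: the job done as asked, in the order asked, and still so for the second after the job is handed in, with the robot touching nothing.
It also fails if it takes over 67 s, if anything falls off the work surface, if the arm or the gripper's body presses on something with over 40 N, if the wrist force passes 120 N, or if a joint passes its speed limit or range.

## Robot

A 6-joint arm with a two-finger parallel gripper is mounted at the origin on a cart in front of the work surface, level with it; the furniture and walls round the work are solid. World frame = base frame: x ahead of the robot, y to its left, z up, the work surface at z = 0. Lengths are in m, angles in rad, forces in N, time in s.
With the tool pointing down it reaches from about 0.35 to 0.85 m from the base axis. Payload 8.1 kg.
Tool frame: the origin (TCP) lies at the centre of the arm's flange, where the gripper is bolted on; the fingertips stand 186 mm ahead of it and the grasp point (between the pads) lies 167 mm ahead of it; z points along the fingers, y is the line along which they close (so a half turn about z gives the same grasp; the last joint's range is limited). The gripper opens to 93 mm and grips with 3 to 60 N. Pads are 15 mm wide; open, the fingers measure 128 mm over their backs; the gripper's body (75 mm by 188 mm) begins 65 mm behind the grasp point.
Start: joints at [1.153, 0.13, 1.488, -0, 1.523, -0.085], TCP at [0.196, 0.567, 0.405] pointing down, gripper open.
Joint ranges: [-2.96, 2.96], [-0.89, 2.26], [0.02, 2.5], [-1.34, 4.48], [0, 2.73], [-2.66, 2.66]. Speed limits (rad/s): [2.39, 2.39, 2.79, 3.14, 3.14, 3.14].

## Interface

Orientations are given as a rotation vector (axis times angle).
In Python, from plant import robot gives the robot as it stands.
- The arm moves only by the tool apply_moves, never from a script. Its argument "series" is a list of rows, each a list of 2 entries, a list of its own where there are three numbers: the shift along the tool's x, y, z in mm, then the turn, a rotation vector about the tool's x, y, z in rad. A call has 1 to 12 rows; each row shifts and turns the commanded pose from where the row before left it, along the tool's axes as they then stand; what a row does not reach is not made up. A row lasts 1/12 s, in which the tool goes at most 41.7 mm and 7.16 degrees, less where a joint would pass 70% of its speed; a pose out of reach is approached as far as the arm can. A call is refused whole if a number of a shift passes 41.7 or a number of a turn 0.125, either way. A call with a gripper value outside its range is refused whole. "claw" is the opening, from 0 (shut) to 1 (fully open), set as the call begins (left out, the last holds). The fingers move at their own pace and stop on an object; "newtons" is the grip in N (left out, the last holds). Time passes only in rows, so rows that do not move let the fingers close. It gives the time, the measured TCP pose, the force, the opening and the grip force at its end, in the units of the state.
- robot.read_state(): the state, without advancing time (a new reading comes with each control period).
- robot.read_camera(name): name is "scene" or "top" or "wrist"; returns (picture, depth): 384x512x3 uint8, blue, green, red; 384x512 float32, m along the optical axis (not along the pixel's ray), 0 where there is no reading.
- robot.calibration(name): a dict with "fx", "fy", "cx", "cy" (pixels), "extrinsics" (4x4, takes a point from world to camera coordinates). Camera axes: x right, y down, z forward; pixel columns grow to the right and rows downward; lengths in m; the calibration is good to about 2 mm. A picture is of the moment at which its call begins: read the wrist's pose just before it. calibration takes no time and is no camera call; for the wrist camera it gives the pose at the moment of the call.
- robot.close_job(): hands the job in; it is judged then, once.
The state is a dict: "t": time; "q": joint angles; "dq": joint speeds; "joint_torque": joint torques, N m; "tool_pos": TCP position; "orientation": TCP orientation; "force": force on the tool from outside, world axes, zero at the start; "wrist_torque": the same for the moment, N m; "opening": finger opening in m; "gripper_force": force on a finger pad.
Only numpy, scipy, OpenCV 4.12 (cv2) and the standard library are available. Lean on these libraries where they do the work, as an engineer would, in place of code of your own. Each camera call takes 0.05 s, during which the arm holds its last target. There are 200 camera calls.

## Working session

There is one attempt and no reset: what is moved stays moved. The work goes in short steps, Python scripts to look and compute and a tool call to move; the robot and the scene stay as the last step left them, time stands still between calls to the robot, and variables do not carry over. Pictures are saved under pics/ and viewed, at most 10 in all, crops included, and the job is handed in when it is done.

Besides the shell and the picture viewer there is one more tool, called after "Call:" in YAML: its name, and indented under it one key for each argument. apply_moves: Moves the arm, as the interface text tells. Its arguments: {"type":"object","properties":{"series":{"type":"array"},"claw":{"type":"number"},"newtons":{"type":"number"}},"required":["series"]}

```bash
mkdir -p pics; ls
python3 - <<'E'
from plant import robot
import cv2,numpy as np
np.set_printoptions(precision=4,suppress=True)
s=robot.read_state();print(s)
for n in ("scene","top"):
    p,d=robot.read_camera(n);c=robot.calibration(n);cv2.imwrite(f"pics/{n}0.png",p);np.savez(f"{n}0.npz",p=p,d=d,K=[c['fx'],c['fy'],c['cx'],c['cy']],E=c['extrinsics']);print(n,c)
E
```

```text
pics
{'t': 0.0, 'q': array([ 1.1526,  0.1312,  1.4893,  0.    ,  1.523 , -0.0854]), 'dq': array([-0.001 , -0.0006, -0.0015,  0.001 , -0.0022, -0.0013]), 'joint_torque': array([  0.0012, -55.9826, -49.1784,   0.077 ,   0.0348,  -0.0002]), 'tool_pos': array([0.1959, 0.5669, 0.4037]), 'orientation': array([-0.5202, -3.0977,  0.0028]), 'force': array([-0.7496, -0.0905,  0.3477]), 'wrist_torque': array([ 0.0122, -0.0451,  0.0104]), 'gripper_force': 0.0, 'opening': 0.09312866250190743}
scene {'fx': 400.1013079254021, 'fy': 400.1013079254021, 'cx': 261.39897984291304, 'cy': 192.38422265709667, 'extrinsics': array([[ 0.6979, -0.7161,  0.0082, -0.4509],
       [-0.511 , -0.506 , -0.6948,  0.3815],
       [ 0.5018,  0.4807, -0.7191,  1.2215],
       [ 0.    ,  0.    ,  0.    ,  1.    ]])}
top {'fx': 353.6518689714119, 'fy': 353.6518689714119, 'cx': 255.32070617493156, 'cy': 191.36173270347592, 'extrinsics': array([[ 0.0039, -1.    ,  0.0048, -0.0439],
       [-0.9795, -0.0047, -0.2016,  0.603 ],
       [ 0.2016, -0.004 , -0.9795,  1.2237],
       [ 0.    ,  0.    ,  0.    ,  1.    ]])}
```

View pics/scene0.png

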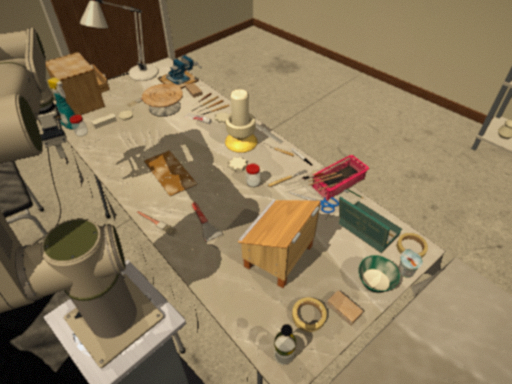

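View pics/top0.png

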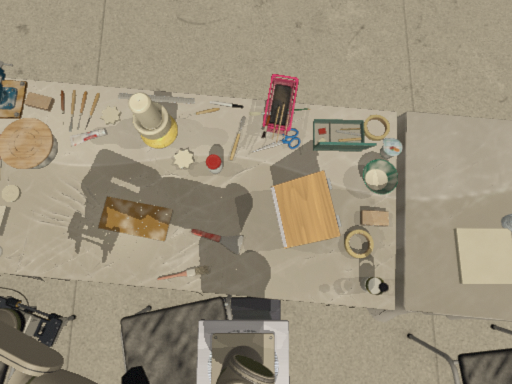

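The top view shows the case cover at about (305,210), the hardboard at (136,218) and the knife from (190,230) to (243,243). Next I'll measure with depth.

```bash
cat > h.py <<'E'
import numpy as np,cv2
np.set_printoptions(precision=4,suppress=True)
def cloud(d,K,E):
    v,u=np.indices(d.shape);fx,fy,cx,cy=K
    P=np.stack([(u-cx)/fx*d,(v-cy)/fy*d,d,np.ones_like(d)],-1)
    W=P@np.linalg.inv(E).T
    W[d<=0]=np.nan
    return W[...,:3]
def load(n):
    z=np.load(n);return z['p'],cloud(z['d'],z['K'],z['E'])
def proj(X,K,E):
    c=np.c_[X,np.ones(len(X))]@np.asarray(E).T
    return np.c_[c[:,0]/c[:,2]*K[0]+K[2],c[:,1]/c[:,2]*K[1]+K[3]]
E
python3 - <<'E'
from h import *
p,W=load('top0.npz')
hsv=cv2.cvtColor(p,cv2.COLOR_BGR2HSV)
def rect(m,name):
    m=m.astype(np.uint8);n,l,st,_=cv2.connectedComponentsWithStats(m)
    i=1+np.argmax(st[1:,4]);X=W[l==i];X=X[~np.isnan(X[:,0])]
    r=cv2.minAreaRect((X[:,:2]*1000).astype(np.float32));print(name,len(X),r,'z',np.median(X[:,2]),X.mean(0));return X
z=W[...,2]
v,u=np.indices(z.shape)
# cover
m=(z>.12)&(z<.26)&(u>260)&(u<350)&(v>160)&(v<260)
X=rect(m,'cover')
A=np.c_[X[:,:2],np.ones(len(X))];k=np.linalg.lstsq(A,X[:,2],rcond=None)[0];res=X[:,2]-A@k
k=np.linalg.lstsq(A[abs(res)<.005],X[abs(res)<.005,2],rcond=None)[0]
print('plane',k,'dir up-slope deg',np.degrees(np.arctan2(k[1],k[0])),'slope',np.degrees(np.arctan(np.hypot(*k[:2]))))
red=((hsv[...,0]<8)|(hsv[...,0]>172))&(hsv[...,1]>120)&(u>185)&(u<225)&(v>222)&(v<248)
rect(red,'grip')
br=(hsv[...,0]>5)&(hsv[...,0]<22)&(hsv[...,1]>130)&(u>90)&(u<180)&(v>190)&(v<250)
rect(br,'board')
print('table z',np.nanmedian(z[240:250,250:265]),np.nanmedian(z[170:180,100:180]))
c=cv2.resize(p[160:310,90:345],None,fx=3.1,fy=3.1,interpolation=cv2.INTER_CUBIC);cv2.imwrite('pics/c1.png',c)
E
```

```text
cover 3824 ((519.3709716796875, -201.9562530517578), (214.10882568359375, 181.32672119140625), 11.726608276367188) z 0.187986223183651 [ 0.5168 -0.2021  0.187 ]
plane [ 0.1125 -0.5474  0.0183] dir up-slope deg -78.38718225014115 slope 29.200059052927873
grip 85 ((452.5910339355469, 151.334228515625), (85.24497985839844, 17.79232406616211), 75.6919937133789) z 0.014606777559098116 [0.4525 0.1495 0.0144]
board 663 ((502.9261474609375, 359.84930419921875), (154.71685791015625, 117.02774047851562), 79.3022689819336) z 0.005442796440122688 [0.5057 0.3646 0.0054]
table z 0.001319589016958611 0.0008170531898989974
```

View pics/c1.png

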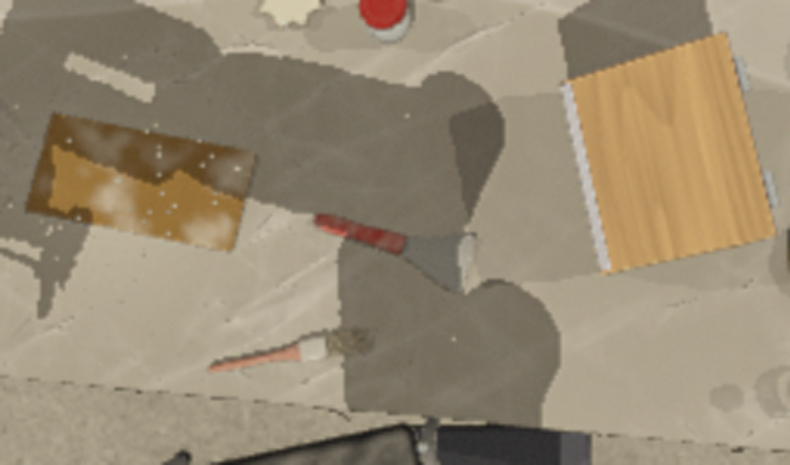

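The crop shows the knife grip end at about (317,219), its blade edge running (474,234) to (464,292), and the board corners at (50,113), (256,153), (233,251) and (25,211).

```bash
cat >> h.py <<'E'
from scipy.spatial.transform import Rotation as R
def ray(uv,K,E,z):
    Ei=np.linalg.inv(E);uv=np.atleast_2d(uv).astype(float)
    d=np.c_[(uv[:,0]-K[2])/K[0],(uv[:,1]-K[3])/K[1],np.ones(len(uv))]@Ei[:3,:3].T
    o=Ei[:3,3];return o+d*((z-o[2])/d[:,2])[:,None]
def moves(p,rot,pt,rt,mm=38,rad=.12,nmin=1):
    """equal rows from pose (p,R) to (pt,rt): straight line, rotation shared out"""
    w=(rot.inv()*rt).as_rotvec();L=np.linalg.norm(pt-p)*1e3
    n=int(max(np.ceil(L/mm),np.ceil(np.linalg.norm(w)/rad),nmin))
    rows=[]
    for i in range(n):
        Ri=rot*R.from_rotvec(w*i/n)
        rows.append([np.round(Ri.inv().apply((pt-p)*1e3/n),1).tolist(),np.round(w/n,4).tolist()])
    print(n,'rows');print(str(rows).replace(' ',''))
def down(yaw,tilt=0): # tool z down; tool y at world angle yaw
    y=np.array([np.cos(yaw),np.sin(yaw),0]);z=np.array([0,0,-1.]);return R.from_matrix(np.c_[np.cross(y,z),y,z])
E
python3 - <<'E'
from h import *
from plant import robot
z=np.load('top0.npz');K,E=z['K'],z['E']
f=lambda q:np.array(q)/3.1+[90,160]-.34
b=ray(f([(50,113),(256,153),(233,251),(25,211)]),K,E,.006);print('board',b,b.mean(0)[:2],[np.linalg.norm(b[i]-b[(i+1)%4]) for i in range(4)],[np.degrees(np.arctan2(*(b[(i+1)%4]-b[i])[1::-1])) for i in range(4)])
e=ray(f([(469,263),(474,234),(464,292)]),K,E,.008);g=ray(f([(317,219)]),K,E,.012)
ax=(e[0]-g[0])[:2];print('edge',e,'end',g,'len',np.linalg.norm(ax),'ang -y',np.degrees(np.arctan2(ax[1],ax[0])))
s=robot.read_state();T=R.from_rotvec(s['orientation']);print(T.as_matrix())
c=robot.calibration('wrist');Ew=np.linalg.inv(c['extrinsics']);print('cam in tool',T.inv().apply(Ew[:3,3]-s['tool_pos']),T.as_matrix().T@Ew[:3,:3],c['fx'])
m=(ax/np.linalg.norm(ax));gp=e[0][:2]-.106*m
yaw=np.arctan2(m[0],-m[1]);
for yy in (yaw,yaw+np.pi): print(yaw,(T.inv()*down(yy)).as_rotvec())
print('grip',gp)
yy=min((yaw,yaw+np.pi),key=lambda a:(T.inv()*down(a)).magnitude())
moves(s['tool_pos'],T,np.r_[gp,.36],down(yy))
E
```

```text
board [[0.5935 0.5231 0.006 ]
 [0.5455 0.2699 0.006 ]
 [0.4277 0.2912 0.006 ]
 [0.4741 0.5423 0.006 ]] [0.5102 0.4067] [np.float64(0.25768179280004844), np.float64(0.11970392899072113), np.float64(0.25536291826483526), np.float64(0.1209717603190891)] [np.float64(-100.75253666886543), np.float64(169.758817656419), np.float64(79.52233703779613), np.float64(-9.14665907592009)]
edge [[0.4146 0.0106 0.008 ]
 [0.4488 0.005  0.008 ]
 [0.3807 0.0161 0.008 ]] end [[0.4655 0.192  0.012 ]] len 0.18839513173798067 ang -y -105.67783161072285
[[-0.9451  0.3267 -0.0007]
 [ 0.3267  0.9451 -0.0015]
 [ 0.0001 -0.0017 -1.    ]]
cam in tool [0.0714 0.0013 0.0189] [[-0.0004 -0.9671 -0.2544]
 [ 1.     -0.0007  0.001 ]
 [-0.0012 -0.2544  0.9671]] 323.8201734829318
-0.2736297811803596 [-0.0014  0.0012  1.5116]
-0.2736297811803596 [-0.0012 -0.0014 -1.63  ]
grip [0.4432 0.1126]
14 rows
[[[-27.3,-24.9,3.2],[-0.0001,0.0001,0.108]],[[-29.8,-21.8,3.2],[-0.0001,0.0001,0.108]],[[-32.0,-18.5,3.2],[-0.0001,0.0001,0.108]],[[-33.8,-14.9,3.2],[-0.0001,0.0001,0.108]],[[-35.2,-11.2,3.1],[-0.0001,0.0001,0.108]],[[-36.2,-7.3,3.1],[-0.0001,0.0001,0.108]],[[-36.8,-3.4,3.1],[-0.0001,0.0001,0.108]],[[-36.9,0.6,3.1],[-0.0001,0.0001,0.108]],[[-36.7,4.6,3.1],[-0.0001,0.0001,0.108]],[[-36.0,8.5,3.1],[-0.0001,0.0001,0.108]],[[-34.8,12.3,3.1],[-0.0001,0.0001,0.108]],[[-33.3,16.0,3.1],[-0.0001,0.0001,0.108]],[[-31.4,19.5,3.1],[-0.0001,0.0001,0.108]],[[-29.1,22.8,3.1],[-0.0001,0.0001,0.108]]]
```

Call:
apply_moves:
  series:
    - [[-27.3,-24.9,3.2],[0,0,0.108]]
    - [[-29.8,-21.8,3.2],[0,0,0.108]]
    - [[-32.0,-18.5,3.2],[0,0,0.108]]
    - [[-33.8,-14.9,3.2],[0,0,0.108]]
    - [[-35.2,-11.2,3.1],[0,0,0.108]]
    - [[-36.2,-7.3,3.1],[0,0,0.108]]
    - [[-36.8,-3.4,3.1],[0,0,0.108]]
    - [[-36.9,0.6,3.1],[0,0,0.108]]
    - [[-36.7,4.6,3.1],[0,0,0.108]]
    - [[-36.0,8.5,3.1],[0,0,0.108]]
    - [[-34.8,12.3,3.1],[0,0,0.108]]
    - [[-33.3,16.0,3.1],[0,0,0.108]]

```text
t: 1.1
tool_pos: [0.4081, 0.1759, 0.3668]
orientation: [-2.29, -2.15, 0.0]
force: [0.5, -0.3, 0.1]
opening: 0.0929
gripper_force: 0.0
```

Call:
apply_moves:
  series:
    - [[-31.4,19.5,3.1],[0,0,0.108]]
    - [[-29.1,22.8,3.1],[0,0,0.108]]
    - [[0,0,0],[0,0,0]]
    - [[0,0,0],[0,0,0]]
  claw: 0.7

```text
t: 1.43
tool_pos: [0.4435, 0.111, 0.3603]
orientation: [-2.507, -1.892, 0.002]
force: [0.5, 0.3, -0.3]
opening: 0.0709
gripper_force: 0.0
```

```bash
cat >> h.py <<'E'
def snap(robot,n,f):
    c=robot.calibration(n);s=robot.read_state();p,d=robot.read_camera(n);cv2.imwrite(f"pics/{f}.png",p)
    K=[c['fx'],c['fy'],c['cx'],c['cy']];np.savez(f+'.npz',p=p,d=d,K=K,E=c['extrinsics'])
    return p,cloud(d,K,c['extrinsics']),K,c['extrinsics'],s
E
python3 - <<'E'
from h import *
from plant import robot
p,W,K,E,s=snap(robot,'wrist','w1')
print(s['t'],s['tool_pos'],s['orientation'],s['q'],np.nanmedian(W[...,2]))
E
```

```text
1.4333 [0.4435 0.111  0.3603] [-2.5068 -1.8923  0.0018] [ 0.1331 -0.2408  1.9269  0.0001  1.4568  0.4107] 0.0031841972109626915
```

View pics/w1.png

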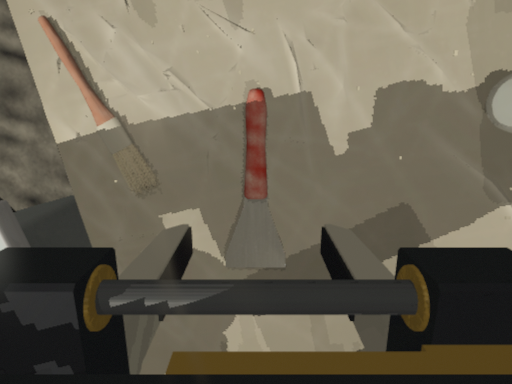

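Wrist view: grip end at (257,88), grip/blade junction at (256,198), blade edge from (224,266) to (286,268).

Run:
```python
from h import *
from plant import robot
z=np.load('w1.npz');p,K,E=z['p'],z['K'],z['E'];W=cloud(z['d'],K,E)
e=ray([(224,266.5),(286,268)],K,E,.008);g=ray([(257,88)],K,E,.009)[0];em=e.mean(0)
hsv=cv2.cvtColor(p,cv2.COLOR_BGR2HSV);m=((hsv[...,0]<8)|(hsv[...,0]>172))&(hsv[...,1]>120);m[:,:200]=0;m[:,320:]=0;m[:80]=0;m[202:]=0
v,u=np.nonzero(m);X=ray(np.c_[u,v],K,E,.012)[:,:2].astype(np.float32)
l=cv2.fitLine(X,cv2.DIST_L2,0,.01,.01).ravel();print('grip line',l,np.degrees(np.arctan2(l[1],l[0])), 'ends',np.sort((X-l[2:])@l[:2])[[5,-5]],'z',np.nanmedian(W[m][:,2]))
ax=(em-g)[:2];print('edge',e,'w',np.linalg.norm(e[1]-e[0]),'L',np.linalg.norm(ax),np.degrees(np.arctan2(ax[1],ax[0])))
m2=ax/np.linalg.norm(ax);gp=(em[:2]+g[:2])/2-.008*m2;print('grip pt',gp)
s=robot.read_state();T=R.from_rotvec(s['orientation']);yaw=np.arctan2(m2[0],-m2[1])
moves(s['tool_pos'],T,np.r_[gp,.167+.009],down(yaw))
```

```text
grip line [0.265  0.9642 0.4515 0.1468] 74.63109 ends [-0.0557  0.0528] z 0.016206695938475207
edge [[0.3792 0.0233 0.008 ]
 [0.4462 0.0023 0.008 ]] w 0.07024837749500322 L 0.1934225556669078 -106.55476438455632
grip pt [0.4425 0.1132]
5 rows
[[[0.2,-0.1,36.9],[-0.0002,0.0,0.0028]],[[0.2,-0.1,36.9],[-0.0002,0.0,0.0028]],[[0.2,-0.1,36.9],[-0.0002,0.0,0.0028]],[[0.2,-0.2,36.9],[-0.0002,0.0,0.0028]],[[0.1,-0.2,36.9],[-0.0002,0.0,0.0028]]]
```

Call:
apply_moves:
  series:
    - [[0.2,-0.1,38],[0,0,0]]
    - [[0.2,-0.1,38],[0,0,0]]
    - [[0.2,-0.1,38],[0,0,0]]
    - [[0.2,-0.1,32],[0,0,0]]
    - [[0.1,-0.1,18],[0,0,0]]
    - [[0,0,7],[0,0,0]]
    - [[0,0,0],[0,0,0]]

```text
t: 2.07
tool_pos: [0.4415, 0.115, 0.1885]
orientation: [-2.499, -1.9, 0.005]
force: [-0.2, 0.5, 0.3]
opening: 0.0652
gripper_force: 0.0
```

Call:
apply_moves:
  series:
    - [[0,0,0],[0,0,0]]
    - [[0,0,0],[0,0,0]]
    - [[0,0,0],[0,0,0]]
    - [[0,0,0],[0,0,0]]
    - [[0,0,0],[0,0,0]]
    - [[0,0,0],[0,0,0]]
    - [[0,0,0],[0,0,0]]
  claw: 0
  newtons: 60

```text
t: 2.65
tool_pos: [0.4431, 0.1137, 0.1902]
orientation: [2.504, 1.897, 0.001]
force: [0.5, -0.2, 2.5]
opening: 0.0232
gripper_force: 46.5
```

Run:
```python
from h import *
from scipy.optimize import least_squares
for n in('scene0','top0'):
    p,W=load(n+'.npz');z=np.load(n+'.npz')
    yaw=np.radians(-78.35);ex=np.array([np.cos(yaw),np.sin(yaw)]);ey=np.array([-ex[1],ex[0]]);c0=np.array([.517,-.203])
    q=(W[...,:2]-c0);x=q@ex*1e3;y=q@ey*1e3;h=W[...,2]*1e3
    box=(abs(x)<130)&(abs(y)<130)&(h>20)&(h<270)
    # front wall
    f=box&(x<-60)&(h>55)&(h<115)&(abs(y)<95)
    if f.sum()>20:
        A=np.c_[y[f],h[f],np.ones(f.sum())];k=np.linalg.lstsq(A,x[f],rcond=None)[0];r=x[f]-A@k
        i=abs(r)<4;k=np.linalg.lstsq(A[i],x[f][i],rcond=None)[0];print(n,'front n',i.sum(),k,'x at mid z=85',k[2]+85*k[1],'std',np.std(x[f][i]-A[i]@k))
    t=box&(h>130)&(abs(y)<90)&(abs(x)<75)
    A=np.c_[x[t],y[t],np.ones(t.sum())];k=np.linalg.lstsq(A,h[t],rcond=None)[0];r=h[t]-A@k
    i=abs(r)<4;k=np.linalg.lstsq(A[i],h[t][i],rcond=None)[0];print(n,'top n',i.sum(),k,'slope',np.degrees(np.arctan(k[0])),'std',np.std(h[t][i]-A[i]@k))
    b=box&(abs(h-(k[0]*x+k[1]*y+k[2]))<6)
    r=cv2.minAreaRect(np.c_[x[b],y[b]].astype(np.float32));print('rect',r,'lip x pct',np.percentile(x[b],[.3,1,99,99.7]),'y',np.percentile(y[b],[.3,1,99,99.7]))
```

```text
scene0 top n 1651 [  0.5704  -0.0008 187.0177] slope 29.70237579634876 std 1.4747359381662404
rect ((0.01187896728515625, 2.2382888793945312), (218.48162841796875, 180.76414489746094), 89.4530029296875) lip x pct [-89.4878 -87.693   86.0101  88.902 ] y [-105.2931 -104.4338  107.1963  108.6118]
top0 top n 2580 [  0.5669  -0.0011 187.5751] slope 29.54711239786929 std 1.8693340213982084
rect ((-1.55853271484375, 2.4983978271484375), (179.51309204101562, 214.07041931152344), 0.15141139924526215) lip x pct [-90.6428 -89.2549  82.5289  86.0888] y [-104.054  -102.5372  106.6283  108.3899]
```

```bash
cat >> h.py <<'E'
yaw=np.radians(-78.35);ex=np.array([np.cos(yaw),np.sin(yaw),0]);ey=np.array([-ex[1],ex[0],0]);ez=np.array([0,0,1.])
C=np.array([.517,-.203,0])+.003*ex+.0024*ey
def case(x,y,z): return C+x*ex+y*ey+z*ez
def pry(pitch):
    d=np.cos(pitch)*ex+np.sin(pitch)*ez;a=np.sin(pitch)*ex-np.cos(pitch)*ez
    return R.from_matrix(np.c_[-d,np.cross(a,-d),a])
E
python3 - <<'E'
from h import *
from plant import robot
T0=R.from_rotvec([2.504,1.897,.001]);p0=np.array([.4431,.1137,.1902])
et=T0.inv().apply(np.array([.4127,.0128,.007])-p0);print('edge in tool',et)
s=robot.read_state();T=R.from_rotvec(s['orientation']);p=s['tool_pos']
P=pry(np.radians(30));S=case(-.078,0,.1295);d=-P.as_matrix()[:,0]
et=np.array([-.1055,0,.183])
st=S-.025*d-P.apply(et);hi=st-.08*ex+.06*ez
up=p+[0,0,.13];print('S',S,'standoff tcp',st)
moves(p,T,up,T);moves(up,T,hi,P);moves(hi,P,st,P)
E
```

```text
edge in tool [-0.1054 -0.002   0.1832]
S [ 0.5042 -0.1291  0.1295] standoff tcp [0.4629 0.0712 0.2227]
4 rows
[[[0.0,0.0,-32.5],[0.0,0.0,0.0]],[[0.0,0.0,-32.5],[0.0,0.0,0.0]],[[0.0,0.0,-32.5],[0.0,0.0,0.0]],[[0.0,0.0,-32.5],[0.0,0.0,0.0]]]
6 rows
[[[5.9,-1.0,6.2],[-0.0208,-0.0856,-0.0778]],[[6.5,-0.7,5.7],[-0.0208,-0.0856,-0.0778]],[[7.0,-0.3,5.1],[-0.0208,-0.0856,-0.0778]],[[7.4,0.2,4.5],[-0.0208,-0.0856,-0.0778]],[[7.7,0.7,3.8],[-0.0208,-0.0856,-0.0778]],[[8.0,1.2,3.2],[-0.0208,-0.0856,-0.0778]]]
3 rows
[[[-13.1,0.0,30.7],[0.0,0.0,0.0]],[[-13.1,0.0,30.7],[0.0,0.0,0.0]],[[-13.1,0.0,30.7],[0.0,0.0,0.0]]]
```

Call:
apply_moves:
  series:
    - [[0,0,-15],[0,0,0]]
    - [[0,0,-30],[0,0,0]]
    - [[0,0,-35],[0,0,0]]
    - [[0,0,-30],[0,0,0]]
    - [[0,0,-20],[0,0,0]]
    - [[5.9,-1.0,6.2],[-0.0208,-0.0856,-0.0778]]
    - [[6.5,-0.7,5.7],[-0.0208,-0.0856,-0.0778]]
    - [[7.0,-0.3,5.1],[-0.0208,-0.0856,-0.0778]]
    - [[7.4,0.2,4.5],[-0.0208,-0.0856,-0.0778]]
    - [[7.7,0.7,3.8],[-0.0208,-0.0856,-0.0778]]
    - [[8.0,1.2,3.2],[-0.0208,-0.0856,-0.0778]]
    - [[0,0,0],[0,0,0]]

```text
t: 3.65
tool_pos: [0.4456, 0.1505, 0.2805]
orientation: [1.696, 2.097, -0.464]
force: [0.2, 0.3, -2.1]
opening: 0.0231
gripper_force: 60.0
```

Call:
apply_moves:
  series:
    - [[-7,0,17],[0,0,0]]
    - [[-10,0,23],[0,0,0]]
    - [[-10,0,23],[0,0,0]]
    - [[-8,0,18],[0,0,0]]
    - [[-4.3,0,11],[0,0,0]]
    - [[0,0,0],[0,0,0]]
    - [[0,0,0],[0,0,0]]

```text
t: 4.23
tool_pos: [0.4626, 0.0708, 0.2227]
orientation: [1.709, 2.092, -0.457]
force: [0.8, 1.0, -0.8]
opening: 0.0231
gripper_force: 60.0
```

Run:
```python
from h import *
from plant import robot
p,W,K,E,s=snap(robot,'wrist','w2')
P=pry(np.radians(30));T=R.from_rotvec(s['orientation']);print(s['t'],s['tool_pos'],'rot err',(P.inv()*T).as_rotvec(),s['q'],'edge',T.apply([-.1055,0,.183])+s['tool_pos'])
snap(robot,'scene','s2');snap(robot,'top','t2')
a=cv2.imread('pics/s2.png')[180:300,170:330];cv2.imwrite('pics/s2c.png',cv2.resize(a,None,fx=4.8,fy=4.8,interpolation=cv2.INTER_CUBIC))
```

```text
4.2333 [0.4626 0.0708 0.2227] rot err [0.0014 0.0013 0.0021] [ 0.2464  0.001   2.0251 -0.5637  1.2019  0.2766] edge [ 0.4991 -0.1083  0.1167]
```

View pics/w2.png

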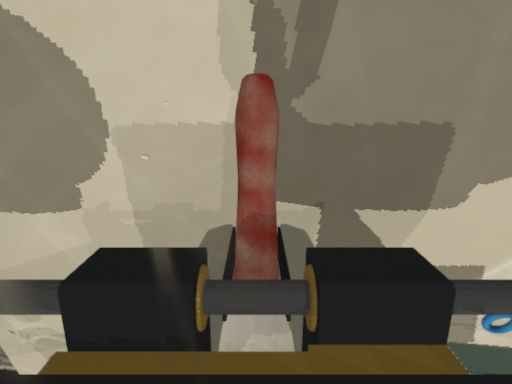

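The wrist view shows only the grip, (257,75) to (256,280). The blade edge is hidden behind the gripper, so I'll use the other cameras.

Run:
```python
from h import *
z=np.load('w2.npz');p,K,E=z['p'],z['K'],z['E'];W=cloud(z['d'],K,E)
tp=np.array([.4626,.0708,.2227]);T=R.from_rotvec([1.709,2.092,-.457])
hsv=cv2.cvtColor(p,cv2.COLOR_BGR2HSV);m=((hsv[...,0]<8)|(hsv[...,0]>172))&(hsv[...,1]>110)
m[:, :225]=0;m[:,290:]=0
X=T.inv().apply((W-tp)[m])*1e3;X=X[(abs(X[:,1])<5)]
for a in range(0,90,10):
    q=X[(X[:,0]>a)&(X[:,0]<a+10)]
    if len(q):print(a,len(q),np.median(q,0))
for n in('t2','s2'):
    z=np.load(n+'.npz');e=T.apply(np.array([[-.1055,-.034,.183],[-.1055,.034,.183],[-.0,0,.18]]))+tp
    print(n,proj(e,z['K'],z['E']), 'lip corners',proj(np.array([case(-.09-.0055,s*.107,.1275+.0095) for s in(-1,1)]),z['K'],z['E']))
a=cv2.resize(cv2.imread('pics/t2.png')[180:265,200:325],None,fx=6.3,fy=6.3,interpolation=cv2.INTER_CUBIC);cv2.imwrite('pics/t2c.png',a)
```

```text
0 339 [  5.223    0.3061 172.8163]
10 371 [ 15.0676  -0.1939 172.6515]
20 384 [ 24.9948   0.0584 172.4698]
30 290 [ 33.614    0.3061 172.4827]
40 366 [ 45.8707   0.3103 172.5956]
50 421 [ 54.7966  -0.1688 172.6692]
60 472 [ 65.2264  -0.1541 172.957 ]
70 485 [ 75.0765   0.3104 173.271 ]
80 282 [ 83.3973   0.7681 174.0818]
t2 [[276.9135 227.7725]
 [272.8115 208.3917]
 [248.4061 224.9132]] lip corners [[283.087  248.2713]
 [269.7488 186.3316]]
s2 [[248.4616 229.0634]
 [259.7012 215.9186]
 [232.1696 220.3581]] lip corners [[236.6415 240.6012]
 [272.2516 198.9106]]
```

View pics/s2c.png

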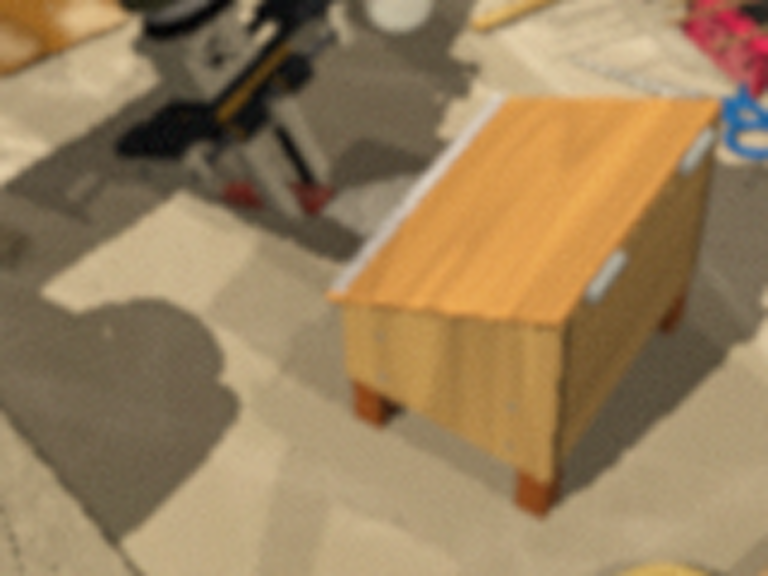

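View pics/t2c.png

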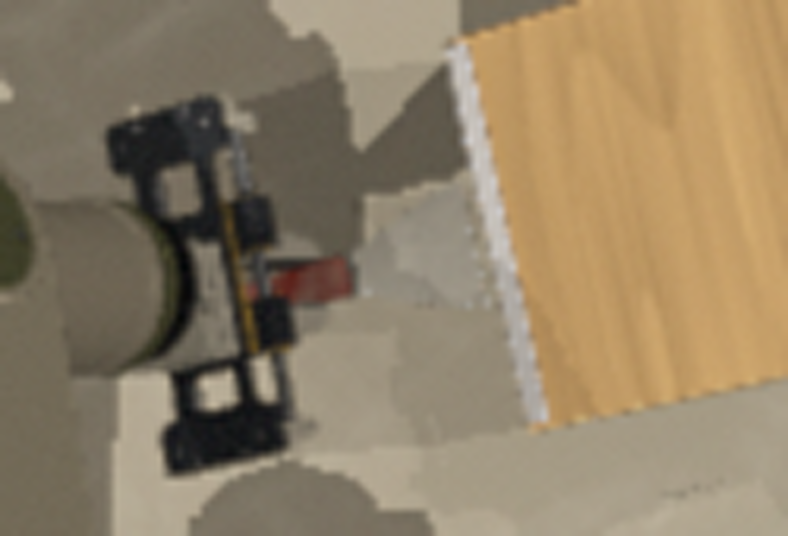

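The top crop puts the lip corners at about (447,45) and (530,428), with the blade edge just short of the lip. The knife sits flat in the hand and is consistent with the case model, so I'll insert it carefully.

Call:
apply_moves:
  series:
    - [[-6,0,0],[0,0,0]]
    - [[-6,0,0],[0,0,0]]
    - [[-6,0,0],[0,0,0]]
    - [[-5,0,0],[0,0,0]]
    - [[-5,0,0],[0,0,0]]
    - [[-4,0,0],[0,0,0]]
    - [[0,0,0],[0,0,0]]

```text
t: 4.97
tool_pos: [0.4686, 0.0434, 0.2392]
orientation: [1.705, 2.092, -0.456]
force: [0.8, 0.1, -1.3]
opening: 0.0231
gripper_force: 60.0
```

Call:
apply_moves:
  series:
    - [[-5,0,0],[0,0,0]]
    - [[-5,0,0],[0,0,0]]
    - [[-5,0,0],[0,0,0]]
    - [[-5,0,0],[0,0,0]]
    - [[-3,0,0],[0,0,0]]
    - [[-2,0,0],[0,0,0]]
    - [[0,0,0],[0,0,0]]

```text
t: 5.55
tool_pos: [0.4728, 0.0225, 0.2513]
orientation: [1.705, 2.092, -0.457]
force: [0.3, 0.2, -0.8]
opening: 0.0227
gripper_force: 60.0
```

Run:
```python
from h import *
from plant import robot
p,W,K,E,s=snap(robot,'wrist','w3');T=R.from_rotvec(s['orientation'])
S=case(-.078,0,.1295);P=pry(np.radians(30))
e=T.apply([-.1055,0,.183])+s['tool_pos'];print(s['t'],s['force'],s['wrist_torque'],'edge rel slot (in,y,up)',(P.inv().apply(e-S)*[-1,1,-1])*1e3,(P.inv()*T).as_rotvec())
hsv=cv2.cvtColor(p,cv2.COLOR_BGR2HSV);m=((hsv[...,0]<8)|(hsv[...,0]>172))&(hsv[...,1]>110);m[:, :225]=0;m[:,290:]=0
X=T.inv().apply((W-s['tool_pos'])[m])*1e3;X=X[(abs(X[:,1])<5)]
print([np.median(X[(X[:,0]>a)&(X[:,0]<a+10)],0)[2] for a in (0,20,50,70)])
snap(robot,'scene','s3')
z=np.load('s3.npz');a=cv2.imread('pics/s3.png')[180:300,170:330];cv2.imwrite('pics/s3c.png',cv2.resize(a,None,fx=4.8,fy=4.8,interpolation=cv2.INTER_CUBIC))
```

```text
5.55 [ 0.2763  0.2151 -0.8087] [0.2366 0.0691 0.0181] edge rel slot (in,y,up) [32.4048 -0.1046 -0.1011] [-0.0002 -0.0001  0.0001]
[np.float64(172.8500996334614), np.float64(172.50986667569376), np.float64(172.6165894140887), np.float64(173.18783670403462)]
```

View pics/s3c.png

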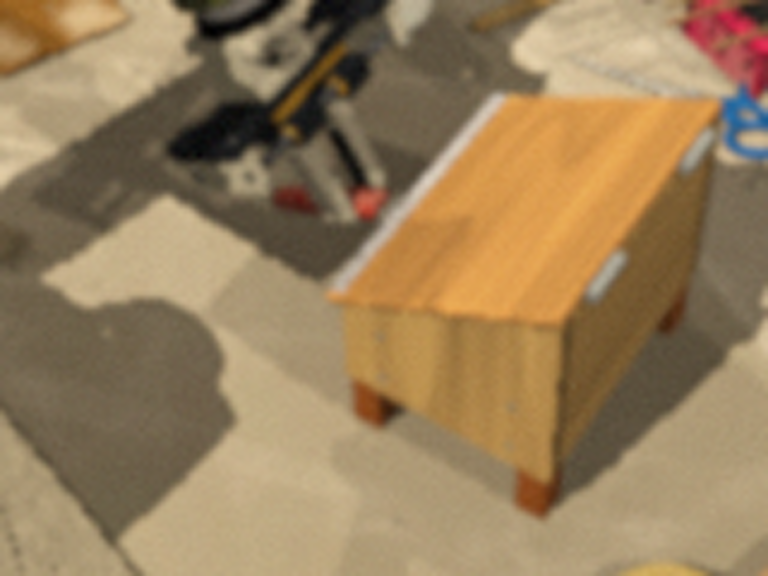

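Blade 32 mm in with no force. Next, the first part of the lift along the arc, with the tip at a radius of 148 mm about the hinge.

Run:
```python
import numpy as np
th=np.r_[0,.04,.09,.15,.22,.3,.4,.5,.6,.7,.8,.9,np.arange(1.0,2.35,.1)];r=148
for a,b in zip(th,th[1:]): print(round(b,2),[[round(r*(np.cos(b)-np.cos(a)),1),0,round(-r*(np.sin(b)-np.sin(a)),1)],[0,0,0]])
```

```text
0.04 [[np.float64(-0.1), 0, np.float64(-5.9)], [0, 0, 0]]
0.09 [[np.float64(-0.5), 0, np.float64(-7.4)], [0, 0, 0]]
0.15 [[np.float64(-1.1), 0, np.float64(-8.8)], [0, 0, 0]]
0.22 [[np.float64(-1.9), 0, np.float64(-10.2)], [0, 0, 0]]
0.3 [[np.float64(-3.0), 0, np.float64(-11.4)], [0, 0, 0]]
0.4 [[np.float64(-5.1), 0, np.float64(-13.9)], [0, 0, 0]]
0.5 [[np.float64(-6.4), 0, np.float64(-13.3)], [0, 0, 0]]
0.6 [[np.float64(-7.7), 0, np.float64(-12.6)], [0, 0, 0]]
0.7 [[np.float64(-9.0), 0, np.float64(-11.8)], [0, 0, 0]]
0.8 [[np.float64(-10.1), 0, np.float64(-10.8)], [0, 0, 0]]
0.9 [[np.float64(-11.1), 0, np.float64(-9.8)], [0, 0, 0]]
1.0 [[np.float64(-12.0), 0, np.float64(-8.6)], [0, 0, 0]]
1.1 [[np.float64(-12.8), 0, np.float64(-7.4)], [0, 0, 0]]
1.2 [[np.float64(-13.5), 0, np.float64(-6.0)], [0, 0, 0]]
1.3 [[np.float64(-14.0), 0, np.float64(-4.7)], [0, 0, 0]]
1.4 [[np.float64(-14.4), 0, np.float64(-3.2)], [0, 0, 0]]
1.5 [[np.float64(-14.7), 0, np.float64(-1.8)], [0, 0, 0]]
1.6 [[np.float64(-14.8), 0, np.float64(-0.3)], [0, 0, 0]]
1.7 [[np.float64(-14.7), 0, np.float64(1.2)], [0, 0, 0]]
1.8 [[np.float64(-14.6), 0, np.float64(2.6)], [0, 0, 0]]
1.9 [[np.float64(-14.2), 0, np.float64(4.1)], [0, 0, 0]]
2.0 [[np.float64(-13.7), 0, np.float64(5.5)], [0, 0, 0]]
2.1 [[np.float64(-13.1), 0, np.float64(6.8)], [0, 0, 0]]
2.2 [[np.float64(-12.4), 0, np.float64(8.1)], [0, 0, 0]]
2.3 [[np.float64(-11.5), 0, np.float64(9.3)], [0, 0, 0]]
```

Call:
apply_moves:
  series:
    - [[0,0,-3],[0,0,0]]
    - [[-0.1,0,-5.9],[0,0,0]]
    - [[-0.5,0,-7.4],[0,0,0]]
    - [[-1.1,0,-8.8],[0,0,0]]
    - [[-1.9,0,-10.2],[0,0,0]]
    - [[-3.0,0,-11.4],[0,0,0]]
    - [[0,0,0],[0,0,0]]

```text
t: 6.23
tool_pos: [0.4699, 0.0409, 0.298]
orientation: [1.704, 2.091, -0.453]
force: [-0.5, -0.7, -1.2]
opening: 0.0228
gripper_force: 60.0
```

```bash
cat > chk.py <<'E'
from h import *
from plant import robot
import sys
n=sys.argv[1]
p,W,K,E,s=snap(robot,'wrist','w'+n);T=R.from_rotvec(s['orientation'])
print(s['t'],s['tool_pos'],s['force'],s['gripper_force'])
hsv=cv2.cvtColor(p,cv2.COLOR_BGR2HSV);m=((hsv[...,0]<8)|(hsv[...,0]>172))&(hsv[...,1]>110);m[:, :215]=0;m[:,300:]=0
X=T.inv().apply((W-s['tool_pos'])[m])*1e3;X=X[(abs(X[:,1])<6)]
print('grip z at x 0,20,50,70',[round(float(np.median(X[(X[:,0]>a)&(X[:,0]<a+10)],0)[2]),1) for a in (0,20,50,70)],'xmax',X[:,0].max())
for c in('top','scene'):
    p,W,K,E,_=snap(robot,c,c+n)
    q=(W-C);x=q@ex*1e3-78;z=q@ez*1e3-224;y=q@ey*1e3
    hs=cv2.cvtColor(p,cv2.COLOR_BGR2HSV);wood=(hs[...,0]>8)&(hs[...,0]<22)&(hs[...,1]>95)
    rr=np.hypot(x,z);i=wood&(abs(y)<100)&(rr>60)&(rr<190)&(W[...,2]>.15)
    a=np.degrees(np.arctan2(z[i],x[i]))%360;th=210-a
    print(c,'n',i.sum(),'cover angle deg pct',np.percentile(th,[10,30,50,70,90]) if i.sum() else None)
E
python3 chk.py 4
```

```text
6.2333 [0.4699 0.0409 0.298 ] [-0.5288 -0.6723 -1.2428] 59.996826575552404
grip z at x 0,20,50,70 [172.8, 171.9, 171.2, 171.2] xmax 86.69258770915405
top n 2354 cover angle deg pct [19.3565 20.1749 20.9276 21.9889 23.8783]
scene n 1732 cover angle deg pct [19.0068 19.8894 20.6398 21.6051 23.4756]
```

Cover is at about 17°, as commanded, with a slight (~1.5°) slip of the knife in the grip. Continue.

Call:
apply_moves:
  series:
    - [[-2.5,0,-7],[0,0,0]]
    - [[-2.6,0,-6.9],[0,0,0]]
    - [[-6.4,0,-13.3],[0,0,0]]
    - [[-7.7,0,-12.6],[0,0,0]]
    - [[-9.0,0,-11.8],[0,0,0]]
    - [[-10.1,0,-10.8],[0,0,0]]
    - [[-11.1,0,-9.8],[0,0,0]]
    - [[-12.0,0,-8.6],[0,0,0]]
    - [[0,0,0],[0,0,0]]

```text
t: 7.13
tool_pos: [0.4727, 0.0265, 0.3994]
orientation: [1.704, 2.088, -0.453]
force: [-0.0, 0.0, -0.7]
opening: 0.0231
gripper_force: 60.0
```

```bash
python3 chk.py 5
```

```text
7.1333 [0.4727 0.0265 0.3994] [-0.0171  0.0064 -0.6596] 59.97952639631421
grip z at x 0,20,50,70 [172.8, 172.3, 172.2, 172.5] xmax 86.27248650240152
top n 2105 cover angle deg pct [60.7746 61.321  61.884  62.7758 64.2816]
scene n 2275 cover angle deg pct [60.3888 61.2606 61.912  62.8499 64.5673]
```

Call:
apply_moves:
  series:
    - [[-6.4,0,-3.7],[0,0,0]]
    - [[-6.4,0,-3.7],[0,0,0]]
    - [[-13.5,0,-6.0],[0,0,0]]
    - [[-14.0,0,-4.7],[0,0,0]]
    - [[-14.4,0,-3.2],[0,0,0]]
    - [[-14.7,0,-1.8],[0,0,0]]
    - [[-14.8,0,-0.3],[0,0,0]]
    - [[-14.7,0,1.2],[0,0,0]]
    - [[-14.6,0,2.6],[0,0,0]]
    - [[-14.2,0,4.1],[0,0,0]]
    - [[0,0,0],[0,0,0]]

```text
t: 8.2
tool_pos: [0.4928, -0.075, 0.4738]
orientation: [1.705, 2.09, -0.458]
force: [0.0, 0.1, -0.3]
opening: 0.023
gripper_force: 60.0
```

```bash
python3 chk.py 6
```

```text
8.2 [ 0.4928 -0.075   0.4738] [ 0.039   0.0809 -0.2823] 59.979788902460314
grip z at x 0,20,50,70 [172.9, 172.6, 172.6, 173.1] xmax 86.40768572791922
top n 439 cover angle deg pct [-34.2278  -0.2627 109.2449 109.6932 109.8237]
scene n 1361 cover angle deg pct [ 75.8495 112.8454 113.3747 114.2219 115.6574]
```

Call:
apply_moves:
  series:
    - [[-6.8,0,2.7],[0,0,0]]
    - [[-6.9,0,2.8],[0,0,0]]
    - [[-13.1,0,6.8],[0,0,0]]
    - [[-12.4,0,8.1],[0,0,0]]
    - [[-11.5,0,9.3],[0,0,0]]
    - [[-4,0,4],[0,0,0]]
    - [[0,0,0],[0,0,0]]
    - [[10,0,0],[0,0,0]]
    - [[20,0,0],[0,0,0]]
    - [[30,0,0],[0,0,0]]
    - [[30,0,0],[0,0,0]]
    - [[0,0,0],[0,0,0]]

```text
t: 9.35
tool_pos: [0.4882, -0.0554, 0.422]
orientation: [1.703, 2.1, -0.459]
force: [-1.1, 0.2, -0.6]
opening: 0.0229
gripper_force: 60.0
```

```bash
python3 chk.py 7
python3 - <<'E'
from h import *
from plant import robot
s=robot.read_state();T=R.from_rotvec(s['orientation']);p=s['tool_pos']
print('clear case',(p-C)@ex,(p-C)@ez)
# lay knife down: tool down, same yaw as original
a=p+[-.01,.20,0];D=down(-0.272)
b=np.array([.4431,.1137,.24]);moves(p,T,a,T);moves(a,T,b,D);moves(b,D,b+[0,0,-.0495],D)
E
```

```text
9.35 [ 0.4882 -0.0554  0.422 ] [-1.0921  0.1666 -0.627 ] 59.98167952747281
grip z at x 0,20,50,70 [173.0, 172.6, 172.6, 173.2] xmax 86.38014625454953
top n 2024 cover angle deg pct [132.639  133.9879 134.3159 134.589  134.9446]
scene n 364 cover angle deg pct [-60.8961 -15.5948  -3.6894  33.4231 138.6353]
clear case -0.14981527635157935 0.4260514464337848
6 rows
[[[28.5,5.2,-16.5],[0.0,0.0,0.0]],[[28.5,5.2,-16.5],[0.0,0.0,0.0]],[[28.5,5.2,-16.5],[0.0,0.0,0.0]],[[28.5,5.2,-16.5],[0.0,0.0,0.0]],[[28.5,5.2,-16.5],[0.0,0.0,0.0]],[[28.5,5.2,-16.5],[0.0,0.0,0.0]]]
6 rows
[[[12.7,-6.9,28.5],[0.0208,0.0857,0.0778]],[[9.7,-7.2,29.6],[0.0208,0.0857,0.0778]],[[6.5,-7.2,30.4],[0.0208,0.0857,0.0778]],[[3.3,-6.9,31.0],[0.0208,0.0857,0.0778]],[[0.2,-6.4,31.3],[0.0208,0.0857,0.0778]],[[-3.0,-5.6,31.3],[0.0208,0.0857,0.0778]]]
2 rows
[[[0.0,0.0,24.8],[0.0,0.0,0.0]],[[0.0,0.0,24.8],[0.0,0.0,0.0]]]
```

Cover leans back at about 134° and the knife is clear. I'll lay the knife back where it was.

Call:
apply_moves:
  series:
    - [[28.5,5.2,-16.5],[0,0,0]]
    - [[28.5,5.2,-16.5],[0,0,0]]
    - [[28.5,5.2,-16.5],[0,0,0]]
    - [[28.5,5.2,-16.5],[0,0,0]]
    - [[28.5,5.2,-16.5],[0,0,0]]
    - [[28.5,5.2,-16.5],[0,0,0]]
    - [[12.7,-6.9,28.5],[0.0208,0.0857,0.0778]]
    - [[9.7,-7.2,29.6],[0.0208,0.0857,0.0778]]
    - [[6.5,-7.2,30.4],[0.0208,0.0857,0.0778]]
    - [[3.3,-6.9,31.0],[0.0208,0.0857,0.0778]]
    - [[0.2,-6.4,31.3],[0.0208,0.0857,0.0778]]
    - [[-3.0,-5.6,31.3],[0.0208,0.0857,0.0778]]

```text
t: 10.5
tool_pos: [0.4444, 0.1122, 0.2401]
orientation: [-2.508, -1.89, -0.008]
force: [0.2, -0.2, -0.9]
opening: 0.023
gripper_force: 60.0
```

Call:
apply_moves:
  series:
    - [[0,0,15],[0,0,0]]
    - [[0,0,15],[0,0,0]]
    - [[0,0,10],[0,0,0]]
    - [[0,0,0],[0,0,0]]
    - [[0,0,0],[0,0,0]]

```text
t: 10.92
tool_pos: [0.4442, 0.1126, 0.2005]
orientation: [-2.504, -1.897, -0.001]
force: [0.1, -0.1, -1.1]
opening: 0.0228
gripper_force: 60.0
```

Run:
```python
from h import *
from plant import robot
s=robot.read_state();T=R.from_rotvec(s['orientation']);print(s['tool_pos'],(down(-.272).inv()*T).as_rotvec(),s['force'])
```

```text
[0.4442 0.1126 0.2005] [-0.0002  0.0004  0.0021] [ 0.149  -0.1318 -1.104 ]
```

Call:
apply_moves:
  series:
    - [[0,0,4],[0,0,0]]
    - [[0,0,3.5],[0,0,0]]
    - [[0,0,2.2],[0,0,0]]
    - [[0,0,0.6],[0,0,0]]
    - [[0,0,0],[0,0,0]]

```text
t: 11.33
tool_pos: [0.444, 0.1129, 0.1902]
orientation: [-2.504, -1.898, -0.002]
force: [-0.6, -1.2, 2.1]
opening: 0.0231
gripper_force: 60.0
```

Call:
apply_moves:
  series:
    - [[0,0,0],[0,0,0]]
    - [[0,0,0],[0,0,0]]
    - [[0,0,0],[0,0,0]]
    - [[0,0,0],[0,0,0]]
  claw: 0.6

```text
t: 11.67
tool_pos: [0.4436, 0.1127, 0.1897]
orientation: [-2.504, -1.897, -0.001]
force: [-0.0, 0.3, -0.6]
opening: 0.045
gripper_force: 0.0
```

Call:
apply_moves:
  series:
    - [[0,0,-10],[0,0,0]]
    - [[0,0,-25],[0,0,0]]
    - [[0,0,-40],[0,0,0]]
    - [[0,0,-40],[0,0,0]]
    - [[0,0,-40],[0,0,0]]
    - [[0,0,-40],[0,0,0]]
    - [[0,0,-40],[0,0,0]]
    - [[0,0,0],[0,0,0]]

```text
t: 12.33
tool_pos: [0.4449, 0.1128, 0.435]
orientation: [2.499, 1.893, 0.02]
force: [1.3, 0.5, 0.8]
opening: 0.0555
gripper_force: 0.0
```

Run:
```python
from h import *
from plant import robot
p,W,K,E,s=snap(robot,'wrist','w8')
T=R.from_rotvec(s['orientation']);p0=s['tool_pos'];print(s['t'],p0,s['q'])
hsv=cv2.cvtColor(p,cv2.COLOR_BGR2HSV);m=((hsv[...,0]<8)|(hsv[...,0]>172))&(hsv[...,1]>110)&(W[...,2]<.03);m[:, :215]=0;m[:,300:]=0
print('grip z',np.percentile(W[m][:,2],[5,50,95]))
# hover over plate: fingers close along case y; two options
g=case(0,0,.143)+[0,0,.167+.003]
for y in (ey,-ey):
    Y=down(np.arctan2(y[1],y[0]));print((T.inv()*Y).as_rotvec())
Y=min((down(np.arctan2(y[1],y[0])) for y in(ey,-ey)),key=lambda r:(T.inv()*r).magnitude())
h=case(-.05,0,.50);moves(p0,T,h,Y)
print('plate down tcp',g)
snap(robot,'top','t8')
```

```text
12.3333 [0.4449 0.1128 0.435 ] [ 0.1363 -0.2787  1.8224  0.0006  1.5836  0.4102]
grip z [0.0135 0.0162 0.0179]
[ 0.0141 -0.0031 -0.4772]
[-0.0042 -0.0191  2.6643]
8 rows
[[[-30.2,17.0,-8.1],[0.0018,-0.0004,-0.0597]],[[-31.1,15.2,-8.1],[0.0018,-0.0004,-0.0597]],[[-32.0,13.3,-8.1],[0.0018,-0.0004,-0.0597]],[[-32.7,11.3,-8.1],[0.0018,-0.0004,-0.0597]],[[-33.3,9.4,-8.1],[0.0018,-0.0004,-0.0597]],[[-33.8,7.3,-8.1],[0.0018,-0.0004,-0.0597]],[[-34.2,5.3,-8.1],[0.0018,-0.0004,-0.0597]],[[-34.5,3.2,-8.1],[0.0018,-0.0004,-0.0597]]]
plate down tcp [ 0.52   -0.2055  0.313 ]
```

Call:
apply_moves:
  series:
    - [[-30.2,17.0,-8.1],[0.002,0,-0.06]]
    - [[-31.1,15.2,-8.1],[0.002,0,-0.06]]
    - [[-32.0,13.3,-8.1],[0.002,0,-0.06]]
    - [[-32.7,11.3,-8.1],[0.002,0,-0.06]]
    - [[-33.3,9.4,-8.1],[0.002,0,-0.06]]
    - [[-33.8,7.3,-8.1],[0.002,0,-0.06]]
    - [[-34.2,5.3,-8.1],[0.002,0,-0.06]]
    - [[-34.5,3.2,-8.1],[0,0,-0.06]]
    - [[0,0,0],[0,0,0]]
    - [[0,0,0],[0,0,0]]

```text
t: 13.27
tool_pos: [0.5097, -0.1582, 0.4869]
orientation: [-1.976, -2.424, 0.013]
force: [-0.5, 1.3, 0.3]
opening: 0.056
gripper_force: 0.0
```

Run:
```python
from h import *
from plant import robot
p,W,K,E,s=snap(robot,'wrist','w9')
T=R.from_rotvec(s['orientation']);p0=s['tool_pos'];Y=down(np.arctan2(ey[1],ey[0]));print(s['t'],p0,s['q'],(Y.inv()*T).as_rotvec())
q=W-C;x=q@ex*1e3;y=q@ey*1e3;z=W[...,2]*1e3
m=(abs(x)<60)&(abs(y)<40)&(z>141)&(z<158)
r=cv2.minAreaRect(np.c_[x[m],y[m]].astype(np.float32));print('bar',m.sum(),r,np.median(z[m]))
print('pred bar centre px',proj(np.array([case(0,0,.15)]),K,E))
```

```text
13.2667 [ 0.5097 -0.1582  0.4869] [-0.3956 -0.0605  1.5353 -0.004   1.6832 -0.5988] [0.0158 0.006  0.0005]
bar 795 ((-16.115558624267578, -1.093658447265625), (76.03959655761719, 84.81194305419922), 88.54290771484375) 150.54532554862908
pred bar centre px [[261.8552 229.1166]]
```

View pics/w9.png

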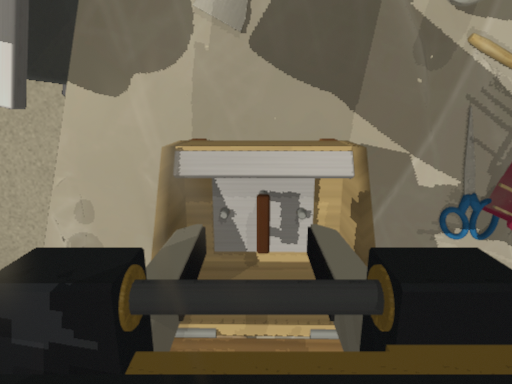

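The wrist view shows the plate's brown bar, corners about (257,194) to (270,253), with the dowels at (224,215) and (302,213).

Run:
```python
from h import *
from plant import robot
z=np.load('w9.npz');p,K,E=z['p'],z['K'],z['E'];W=cloud(z['d'],K,E)
hsv=cv2.cvtColor(p,cv2.COLOR_BGR2HSV)
m=np.zeros(p.shape[:2],bool);m[190:257,253:275]=1;m&=(p[...,2]<120)&(hsv[...,1]>110)&(W[...,2]>.13)
v,u=np.nonzero(m);r=cv2.minAreaRect(np.c_[u,v].astype(np.float32));print(r,'z',np.median(W[m][:,2]))
X=ray(cv2.boxPoints(r),K,E,.150)
rr=cv2.minAreaRect((np.c_[(X-C)@ex,(X-C)@ey]*1e3).astype(np.float32));print('bar in case',rr)
c=X.mean(0)
s=robot.read_state();T=R.from_rotvec(s['orientation']);Y=down(np.arctan2(ey[1],ey[0]))
p0=s['tool_pos']
t1=np.r_[c[:2],.40];moves(p0,T,t1,Y)
print('bar centre',c)
```

```text
((262.4999694824219, 223.5), (10.999998092651367, 56.99999237060547), 0.0) z 0.15068265951749304
bar in case ((-5.494682312011719, 0.5839996337890625), (62.7476806640625, 11.70712947845459), 0.3495229482650757)
3 rows
[[[-14.9,0.8,28.8],[-0.0053,-0.0021,0.0002]],[[-14.8,0.6,28.9],[-0.0053,-0.0021,0.0002]],[[-14.8,0.5,28.9],[-0.0053,-0.0021,0.0002]]]
bar centre [ 0.5195 -0.1999  0.15  ]
```

Call:
apply_moves:
  series:
    - [[-14.8,0.6,28.9],[-0.005,-0.002,0]]
    - [[-14.8,0.6,28.9],[-0.005,-0.002,0]]
    - [[-14.8,0.6,28.9],[-0.005,-0.002,0]]
    - [[0,0,0],[0,0,0]]
    - [[0,0,0],[0,0,0]]
    - [[0,0,0],[0,0,0]]

```text
t: 13.82
tool_pos: [0.52, -0.1984, 0.4027]
orientation: [1.979, 2.437, 0.001]
force: [-0.4, 0.5, 0.6]
opening: 0.0558
gripper_force: 0.0
```

Run:
```python
from h import *
from plant import robot
p,W,K,E,s=snap(robot,'wrist','w10')
T=R.from_rotvec(s['orientation']);Y=down(np.arctan2(ey[1],ey[0]));print(s['t'],s['tool_pos'],(Y.inv()*T).as_rotvec(),'in case',(s['tool_pos']-C)@ex,(s['tool_pos']-C)@ey)
hsv=cv2.cvtColor(p,cv2.COLOR_BGR2HSV)
m=(p[...,2]<130)&(hsv[...,1]>110)&(W[...,2]>.14)&(W[...,2]<.16);m[:,:230]=0;m[:,300:]=0
v,u=np.nonzero(m);print(len(u),u.min(),u.max(),v.min(),v.max()) if len(u) else 0
X=ray([[u.min(),v.min()],[u.max()+1,v.min()],[np.median(u),v.max()]],K,E,.15);print((X-C)@ex*1e3,(X-C)@ey*1e3)
t=np.array([.5198,-.2012,.312]);print(T.inv().apply(t-s['tool_pos'])*1e3)
```

```text
13.8167 [ 0.52   -0.1984  0.4027] [-0.0018 -0.0013 -0.0034] in case -0.006928334083990979 0.0014345022941122186
1335 247 263 167 247
[-36.8867 -36.9178  26.351 ] [-4.9899  7.4359  0.9891]
[-2.6133 -0.9044 90.6946]
```

Call:
apply_moves:
  series:
    - [[-1.2,-0.3,30],[0,0,0.002]]
    - [[-0.8,-0.2,30],[0.002,0.001,0.001]]
    - [[0,0,20],[0,0,0]]
    - [[0,0,10.5],[0,0,0]]
    - [[0,0,0],[0,0,0]]
    - [[0,0,0],[0,0,0]]

```text
t: 14.37
tool_pos: [0.5205, -0.2015, 0.3129]
orientation: [1.983, 2.434, -0.0]
force: [0.3, 0.4, 0.8]
opening: 0.0556
gripper_force: 0.0
```

Call:
apply_moves:
  series:
    - [[0,0,0],[0,0,0]]
    - [[0,0,0],[0,0,0]]
    - [[0,0,0],[0,0,0]]
    - [[0,0,0],[0,0,0]]
    - [[0,0,0],[0,0,0]]
    - [[0,0,0],[0,0,0]]
    - [[0,0,0],[0,0,0]]
    - [[0,0,0],[0,0,0]]
  claw: 0
  newtons: 30

```text
t: 15.03
tool_pos: [0.52, -0.2018, 0.3114]
orientation: [1.985, 2.435, -0.001]
force: [0.5, -0.8, 1.1]
opening: 0.0142
gripper_force: 30.0
```

Run:
```python
from h import *
from plant import robot
s=robot.read_state();T=R.from_rotvec(s['orientation']);Y=down(np.arctan2(ey[1],ey[0]));print(s['t'],s['tool_pos'],(Y.inv()*T).as_rotvec(),s['opening'],s['force'],s['wrist_torque'],'in case',(s['tool_pos']-C)@ex,(s['tool_pos']-C)@ey,s['q'])
```

```text
15.0333 [ 0.52   -0.2018  0.3114] [ 0.0002 -0.0007  0.0003] 0.014243399514863562 [ 0.5219 -0.7597  1.1041] [-0.1014  0.0892  0.0152] in case -0.003611548219263512 0.0007881193526781098 [-0.4618  0.0802  1.7151 -0.0007  1.346  -0.6647]
```

Call:
apply_moves:
  series:
    - [[0,0,-2],[0,0,0]]
    - [[0,0,-4],[0,0,0]]
    - [[0,0,-5],[0,0,0]]
    - [[0,0,-6],[0,0,0]]
    - [[0,0,-6],[0,0,0]]
    - [[0,0,-6],[0,0,0]]
    - [[0,0,-6],[0,0,0]]
    - [[0,0,0],[0,0,0]]
  newtons: 45

```text
t: 15.7
tool_pos: [0.5203, -0.202, 0.3482]
orientation: [1.983, 2.433, -0.0]
force: [0.5, -0.3, -2.9]
opening: 0.0135
gripper_force: 45.0
```

Call:
apply_moves:
  series:
    - [[0,0,-8],[0,0,0]]
    - [[0,0,-15],[0,0,0]]
    - [[0,0,-20],[0,0,0]]
    - [[0,0,-20],[0,0,0]]
    - [[0,0,-15],[0,0,0]]
    - [[0,0,-8],[0,0,0]]
    - [[0,0,0],[0,0,0]]

```text
t: 16.28
tool_pos: [0.5204, -0.2018, 0.4353]
orientation: [1.982, 2.432, 0.001]
force: [-0.5, -0.3, -2.6]
opening: 0.0132
gripper_force: 45.0
```

Run:
```python
from h import *
from plant import robot
s=robot.read_state();T=R.from_rotvec(s['orientation']);p=s['tool_pos'];print(s['t'],p,s['opening'],s['force'],s['wrist_torque'])
p_,W,K,E,s=snap(robot,'wrist','w11')
# plate underside relative: bar at tool z 167+-; plate top z expected
b=np.array([.5102,.4067]);yb=np.radians(79.4) # board y dir
# plate y (=tool y) along board x or y?
for a in (yb,yb+np.pi,yb+np.pi/2,yb-np.pi/2):
    print(round(np.degrees(a)),(T.inv()*down(a)).as_rotvec())
snap(robot,'top','t11');snap(robot,'scene','s11')
```

```text
16.2833 [ 0.5204 -0.2018  0.4353] 0.013205598205740644 [-0.5286 -0.3251 -2.5755] [-0.1139  0.0551 -0.0081]
79 [ 0.0008  0.0048 -1.1827]
259 [ 0.0053 -0.0009  1.9589]
169 [-0.0037  0.0053 -2.7535]
-11 [0.0038 0.0026 0.3881]
```

Run:
```python
from h import *
from plant import robot
s=robot.read_state();T=R.from_rotvec(s['orientation']);p=s['tool_pos']
a=p-.11*ex+.01*ez;b=np.array([.509,.408,.33]);D=down(np.radians(79.4))
moves(p,T,a,T,mm=25);moves(a,T,b,D,mm=33)
```

```text
5 rows
[[[22.0,-0.0,-2.0],[0.0,0.0,0.0]],[[22.0,-0.0,-2.0],[0.0,0.0,0.0]],[[22.0,-0.0,-2.0],[0.0,0.0,0.0]],[[22.0,-0.0,-2.0],[0.0,0.0,0.0]],[[22.0,-0.0,-2.0],[0.0,0.0,0.0]]]
16 rows
[[[30.6,7.0,6.9],[-0.0001,-0.0001,-0.0739]],[[30.0,9.3,6.9],[-0.0001,-0.0001,-0.0739]],[[29.2,11.5,6.9],[-0.0001,-0.0001,-0.0739]],[[28.3,13.6,6.9],[-0.0001,-0.0001,-0.0739]],[[27.2,15.6,6.9],[-0.0001,-0.0001,-0.0739]],[[26.0,17.6,6.9],[-0.0001,-0.0001,-0.0739]],[[24.6,19.5,6.9],[-0.0001,-0.0001,-0.0739]],[[23.1,21.2,6.9],[-0.0001,-0.0001,-0.0739]],[[21.5,22.9,6.9],[-0.0001,-0.0001,-0.0739]],[[19.7,24.4,6.9],[-0.0001,-0.0001,-0.0739]],[[17.9,25.8,6.9],[-0.0001,-0.0001,-0.0739]],[[15.9,27.0,6.9],[-0.0001,-0.0001,-0.0739]],[[13.9,28.1,6.9],[-0.0001,-0.0001,-0.0739]],[[11.8,29.1,6.9],[-0.0001,-0.0001,-0.0739]],[[9.6,29.9,6.9],[-0.0001,-0.0001,-0.0739]],[[7.3,30.5,6.9],[-0.0001,-0.0001,-0.0739]]]
```

Call:
apply_moves:
  series:
    - [[12,0,-2],[0,0,0]]
    - [[24,0,-2],[0,0,0]]
    - [[24,0,-2],[0,0,0]]
    - [[25,0,-2],[0,0,0]]
    - [[25,0,-2],[0,0,0]]
    - [[30.6,7.0,6.9],[0,0,-0.0739]]
    - [[30.0,9.3,6.9],[0,0,-0.0739]]
    - [[29.2,11.5,6.9],[0,0,-0.0739]]
    - [[28.3,13.6,6.9],[0,0,-0.0739]]
    - [[27.2,15.6,6.9],[0,0,-0.0739]]
    - [[26.0,17.6,6.9],[0,0,-0.0739]]
    - [[24.6,19.5,6.9],[0,0,-0.0739]]

```text
t: 17.43
tool_pos: [0.5018, 0.1278, 0.3924]
orientation: [-1.29, -2.863, 0.002]
force: [1.4, 0.3, -1.8]
opening: 0.0136
gripper_force: 45.0
```

Call:
apply_moves:
  series:
    - [[23.1,21.2,6.9],[0,0,-0.0739]]
    - [[21.5,22.9,6.9],[0,0,-0.0739]]
    - [[19.7,24.4,6.9],[0,0,-0.0739]]
    - [[17.9,25.8,6.9],[0,0,-0.0739]]
    - [[15.9,27.0,6.9],[0,0,-0.0739]]
    - [[13.9,28.1,6.9],[0,0,-0.0739]]
    - [[11.8,29.1,6.9],[0,0,-0.0739]]
    - [[9.6,29.9,6.9],[0,0,-0.0739]]
    - [[7.3,30.5,6.9],[0,0,-0.0739]]
    - [[0,0,0],[0,0,0]]
    - [[0,0,0],[0,0,0]]
    - [[0,0,0],[0,0,0]]

```text
t: 18.43
tool_pos: [0.5084, 0.408, 0.3303]
orientation: [-0.291, -3.126, 0.004]
force: [0.8, -0.3, -2.8]
opening: 0.0137
gripper_force: 45.0
```

Run:
```python
from h import *
from plant import robot
p,W,K,E,s=snap(robot,'wrist','w12');T=R.from_rotvec(s['orientation'])
D=down(np.radians(79.4));print(s['t'],s['tool_pos'],(D.inv()*T).as_rotvec(),s['force'])
m=np.nanmin  # plate top region
X=T.inv().apply((W-s['tool_pos']).reshape(-1,3))*1e3
i=(abs(X[:,0])<48)&(abs(X[:,1])<57)&(X[:,2]>195)&(X[:,2]<222)
A=np.c_[X[i][:,:2],np.ones(i.sum())];print('plate top in tool',np.linalg.lstsq(A,X[i][:,2],rcond=None)[0],i.sum())
bd=lambda x,y:np.array([x*np.sin(np.radians(79.4))*1.,0,0])
c=np.array([.509,.408,.006]);by=np.array([np.cos(np.radians(79.4)),np.sin(np.radians(79.4)),0]);bx=np.array([by[1],-by[0],0])
pts=[c+sx*.061*bx+sy*.1275*by for sx,sy in((1,1),(1,-1),(-1,-1),(-1,1))]
print('pred board corners',proj(np.array(pts),K,E).round(1))
```

```text
18.4333 [0.5084 0.408  0.3303] [0.0026 0.0014 0.0003] [ 0.7894 -0.3307 -2.7852]
plate top in tool [  0.0559  -0.0028 207.8094] 15018
pred board corners [[380.8 243.1]
 [130.  243.1]
 [116.8 120.3]
 [393.6 120.1]]
```

View pics/w12.png

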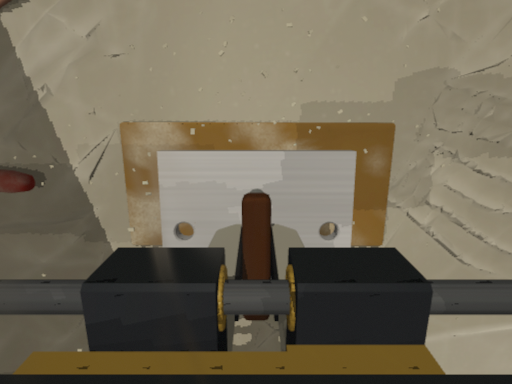

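The wrist view shows the plate over the board, with board corners at about (121,122) and (395,123). That agrees with the estimate to about 2 mm. I'll check the plate's level.

```bash
cat > lvl.py <<'E'
from h import *
import sys
from plant import robot
p,W,K,E,s=snap(robot,'wrist',sys.argv[1]);T=R.from_rotvec(s['orientation'])
m=np.zeros(W.shape[:2],bool);m[154:240,165:236]=1;m[154:240,280:350]=1
X=T.inv().apply((W-s['tool_pos'])[m])*1e3;X=X[~np.isnan(X[:,0])];X=X[abs(X[:,2]-208)<9]
A=np.c_[X[:,:2],np.ones(len(X))];k=np.linalg.lstsq(A,X[:,2],rcond=None)[0];r=X[:,2]-A@k;i=abs(r)<2;k=np.linalg.lstsq(A[i],X[i,2],rcond=None)[0]
print(s['t'],s['tool_pos'],'plate plane in tool',k,i.sum(),X[i].min(0),X[i].max(0))
print('world tilt of tool z',T.apply([0,0,1]))
E
python3 lvl.py w13
```

```text
18.4833 [0.5089 0.4075 0.331 ] plate plane in tool [  0.0588  -0.003  207.6598] 11055 [ -9.135  -55.5507 205.5508] [ 44.865   59.7777 212.0129]
world tilt of tool z [-0.001  -0.0017 -1.    ]
```

Run:
```python
from h import *
z=np.load('w12.npz');K,E=z['K'],z['E']
tp=np.array([.5084,.408,.3303]);T=down(np.radians(79.4))
P=T.inv().apply(ray([(158,151),(356,151)],K,E,.3303-.2105)-tp)*1e3;print('plate near edge',P)
B=T.inv().apply(ray([(121,122),(395,123),(128,245),(383,246)],K,E,.006)-tp)*1e3;print('board',B,'mid',B[:2].mean(0)-[61,0,0])
for n in('w11',):
    q=np.load(n+'.npz');W=cloud(q['d'],q['K'],q['E']);tp=np.array([.5204,-.2018,.4353]);T=R.from_rotvec([1.982,2.432,.001])
    m=np.zeros(W.shape[:2],bool);m[154:240,165:236]=1;m[154:240,280:350]=1
    X=T.inv().apply((W-tp)[m])*1e3;X=X[abs(X[:,2]-208)<9];A=np.c_[X[:,:2],np.ones(len(X))];print('w11',np.linalg.lstsq(A,X[:,2],rcond=None)[0])
```

```text
plate near edge [[ 46.6478 -56.9634 210.5   ]
 [ 46.5799  60.2637 210.5   ]]
board [[  58.872  -123.7148  324.3   ]
 [  57.791   129.1504  324.3   ]
 [ -63.6527 -129.6209  324.3   ]
 [ -64.7838  130.147   324.3   ]] mid [ -2.6685   2.7178 324.3   ]
w11 [  0.0488  -0.0023 207.9492]
```

Call:
apply_moves:
  series:
    - [[-4.1,0,0],[0,0.02,0]]
    - [[-4.1,0,0],[0,0.02,0]]
    - [[-4.1,0,0],[0,0.019,0]]
    - [[0,0,0],[0,0,0]]
    - [[-0.9,0,15],[0,0,0]]
    - [[-1.5,0,25],[0,0,0]]
    - [[-1.5,0,25],[0,0,0]]
    - [[-1.1,0,18],[0,0,0]]
    - [[-0.5,0,9],[0,0,0]]
    - [[-0.2,0,4],[0,0,0]]
    - [[0,0,0],[0,0,0]]
    - [[0,0,0],[0,0,0]]

```text
t: 19.53
tool_pos: [0.5219, 0.4059, 0.2364]
orientation: [-0.286, -3.071, -0.009]
force: [0.3, 0.1, -1.4]
opening: 0.0137
gripper_force: 45.0
```

```bash
python3 lvl.py w14
python3 - <<'E'
from h import *
from plant import robot
s=robot.read_state();T=R.from_rotvec(s['orientation']);print(s['force'],(down(np.radians(79.4)).inv()*T).as_rotvec(),'plate centre est',T.apply([-.0034,.0017,.2175])+s['tool_pos'])
E
```

```text
19.5333 [0.5219 0.4059 0.2364] plate plane in tool [  0.0595  -0.003  207.6906] 11018 [ -8.8588 -55.5009 205.7531] [ 45.002  59.774 211.998]
world tilt of tool z [-0.0567  0.0111 -0.9983]
[ 0.4223  0.0769 -2.3522] [-0.0011  0.0571  0.0005] plate centre est [0.5136 0.4096 0.0196]
```

Call:
apply_moves:
  series:
    - [[1,0,4],[0,0.002,0]]
    - [[0.6,0,4],[0,0,0]]
    - [[0,0,2.5],[0,0,0]]
    - [[0,0,1],[0,0,0]]
    - [[0,0,0],[0,0,0]]
    - [[0,0,0],[0,0,0]]

```text
t: 20.08
tool_pos: [0.5191, 0.4062, 0.2244]
orientation: [-0.285, -3.068, -0.008]
force: [-1.1, -0.5, 4.2]
opening: 0.0135
gripper_force: 45.0
```

Call:
apply_moves:
  series:
    - [[0,0,0.8],[0,0,0]]
    - [[0,0,0.7],[0,0,0]]
    - [[0,0,0.5],[0,0,0]]
    - [[0,0,0],[0,0,0]]

```text
t: 20.42
tool_pos: [0.5191, 0.4062, 0.2243]
orientation: [-0.285, -3.068, -0.008]
force: [-8.1, -6.3, 17.8]
opening: 0.0135
gripper_force: 45.0
```

Call:
apply_moves:
  series:
    - [[0,0,-1],[0,0,0]]
    - [[0,0,-0.8],[0,0,0]]
    - [[0,0,0],[0,0,0]]

```text
t: 20.67
tool_pos: [0.5191, 0.4062, 0.2244]
orientation: [-0.285, -3.068, -0.008]
force: [-3.8, -2.0, 7.6]
opening: 0.0134
gripper_force: 45.0
```

Call:
apply_moves:
  series:
    - [[0,0,0],[0,0,0]]
    - [[0,0,0],[0,0,0]]
    - [[0,0,0],[0,0,0]]
    - [[0,0,0],[0,0,0]]
  claw: 0.6

```text
t: 21.0
tool_pos: [0.5191, 0.406, 0.2231]
orientation: [-0.285, -3.067, -0.007]
force: [-0.4, 0.0, -0.6]
opening: 0.0355
gripper_force: 0.0
```

Call:
apply_moves:
  series:
    - [[0.3,0,-5],[0,0,0]]
    - [[0.6,0,-10],[0,0,0]]
    - [[1.2,0,-20],[0,0,0]]
    - [[1.8,0,-30],[0,0,0]]
    - [[2.3,0,-40],[0,0,0]]
    - [[2.3,0,-40],[0,0,0]]
    - [[2.3,0,-40],[0,0,0]]
    - [[0,0,0],[0,0,0]]
    - [[0,0,0],[0,0,0]]

```text
t: 21.75
tool_pos: [0.5203, 0.4065, 0.4147]
orientation: [-0.285, -3.075, -0.016]
force: [0.1, 0.0, 0.0]
opening: 0.0556
gripper_force: 0.0
```

Run:
```python
from h import *
from plant import robot
p,W,K,E,s=snap(robot,'wrist','w15');print(s['t'],s['tool_pos'],s['force'])
by=np.array([np.cos(np.radians(79.4)),np.sin(np.radians(79.4))]);bx=np.array([by[1],-by[0]])
q=W[...,:2]-[.5114,.409];x=q@bx*1e3;y=q@by*1e3;z=W[...,2]
m=(abs(x)<75)&(abs(y)<80)&(abs(z-.016)<.005)&(cv2.cvtColor(p,cv2.COLOR_BGR2HSV)[...,1]<70)
A=np.c_[x[m],y[m],np.ones(m.sum())];print('plate plane mm',np.linalg.lstsq(A,z[m]*1e3,rcond=None)[0],m.sum())
print('plate',cv2.minAreaRect(np.c_[x[m],y[m]].astype(np.float32)),np.percentile(x[m],[1,99]),np.percentile(y[m],[1,99]))
h=cv2.cvtColor(p,cv2.COLOR_BGR2HSV);b=(h[...,0]>8)&(h[...,0]<24)&(h[...,1]>130)&(abs(x)<90)&(abs(y)<160)&(z<.012)
print('board',np.percentile(x[b],[1,99]),np.percentile(y[b],[1,99]),b.sum())
p,W,K,E,s=snap(robot,'top','t15')
q=W-C;xx=q@ex*1e3-78;zz=q@ez*1e3-224;yy=q@ey*1e3
h=cv2.cvtColor(p,cv2.COLOR_BGR2HSV);i=(h[...,0]>8)&(h[...,0]<22)&(h[...,1]>95)&(abs(yy)<100)&(np.hypot(xx,zz)<190)&(np.hypot(xx,zz)>60)&(W[...,2]>.24)
print('cover',np.percentile(210-np.degrees(np.arctan2(zz[i],xx[i]))%360,[10,50,90]),i.sum())
q=W[...,:2]-[.5114,.409];x=q@bx*1e3;y=q@by*1e3
m=(abs(x)<75)&(abs(y)<80)&(abs(W[...,2]-.017)<.006)&(h[...,1]<70);print('top: plate',np.percentile(x[m],[2,98]),np.percentile(y[m],[2,98]),m.sum())
p0=np.load('top0.npz')['p'].astype(int);d=abs(p.astype(int)-p0).sum(2)
for n,(u,v) in dict(jar=(214,162),star=(184,159),block=(375,217),tape=(358,243),knife=(215,236)).items(): print(n,'mean diff',d[v-8:v+9,u-8:u+9].mean())
```

```text
21.75 [0.5203 0.4065 0.4147] [0.1495 0.0066 0.0043]
plate plane mm [-0.0001  0.0013 17.0739] 7108
plate ((-0.9491348266601562, 0.8608856201171875), (118.29048919677734, 99.7071762084961), 89.98119354248047) [-50.7052  47.1627] [-57.0918  58.793 ]
board [-59.8206  59.2638] [-119.6597  125.8394] 6626
cover [133.5782 134.3957 134.9349] 1844
top: plate [-49.8573  47.4303] [-60.8374  50.0041] 567
jar mean diff 37.858131487889274
star mean diff 159.5121107266436
block mean diff 47.865051903114185
tape mean diff 16.45674740484429
knife mean diff 87.49480968858131
```

```bash
python3 -c "
from plant import robot
print(robot.close_job())"
```

```text
the job is handed in; nothing more can be done
None
```

The job is handed in, at about 22 s on the robot's clock: the cover leans back at about 134°, the knife lies flat on the table where it was, and the plate lies flat within about 2 mm of the middle of the hardboard; the plate hung about 3° off level during the lift, and I did not conclusively check that the jar, star, block and tape stayed put.

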